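# Fold out the lamp hook and hang the stage lamp in its saddle

### The arm

A 7-joint arm with a two-finger parallel gripper is mounted at the origin on the work surface. World frame = base frame: x ahead of the robot, y to its left, z up, the work surface at z = 0. Lengths are in mm, angles in rad, forces in N, time in s.
With the tool pointing down it reaches from about 400 to 875 mm from the base axis. Payload 4.4 kg.
Tool frame: the origin (TCP) lies at the very end of the fingers, on their centre line; the grasp point (between the pads) lies 19 mm behind it (ctrl.grip_depth is the distance from the TCP to the grasp point, in mm); z points along the fingers, x is the direction in which the jaws open and shut, and the axes are right-handed (so a half turn about z gives the same grasp; the last joint's range is limited). The gripper opens to 85 mm and grips with 20 to 120 N. Pads are 22 mm wide; open, the fingers measure 114 mm over their backs; the gripper's body (76 mm by 85 mm) begins 54 mm behind the grasp point. The pads swing forward as they close: fully open they stand 13 mm farther back than shut.
Start: joints at [1.204, 0.628, 0.038, 1.517, -0.027, 0.996, -0.02], TCP at [192.613, -620.821, 231.313] pointing down, gripper open.
Joint ranges: [-3.06, 3.06], [-0.37, 2.12], [-1.25, 1.32], [0.18, 2.47], [-1.1, 4.24], [0.23, 1.98], [-2.94, 2.94]. Speed limits (rad/s): [2.57, 2.57, 3.14, 3.14, 3.14, 3.14, 3.14].

### API

Orientations are given as [roll, pitch, yaw] about the fixed x, y, z axes, in that order (R = Rz(yaw) Ry(pitch) Rx(roll)).
In Python, from cell import ctrl gives the robot as it stands.
- The arm moves only by the shell command python3 -m creep 'ROWS'. ROWS is JSON, a list of rows, each an object with "hand": the opening, from 0 (shut) to 1 (fully open); "travel": the shift along the tool's x, y, z in cm, a list of three; "angular": the turn, a rotation vector about the tool's x, y, z in degrees, a list of three. In form: [{"hand": hand, "travel": [tx, ty, tz], "angular": [rx, ry, rz]}, ...]. A call has 1 to 20 rows; each row is the pose to reach, as a shift and turn from the pose measured when the call began, along the tool's axes at that moment; what a row does not reach only later rows make up. A row lasts 1/10 s, in which the tool goes at most 50 mm and 8.59 degrees, less where a joint would pass 70% of its speed; a pose out of reach is approached as far as the arm can. A call with a gripper value outside its range is refused whole. The fingers move at their own pace and stop on an object; the grip force is fixed at half the most. Time passes only in rows, so rows that repeat a pose let the fingers close. It gives the time, the measured TCP pose, the force and the opening at its end, in the units of the state.
- ctrl.read_state(): the state, without advancing time (a new reading comes with each control period).
- ctrl.get_image(name): name is "side" or "top" or "wrist"; returns a dict with "frame" (420x560x3 uint8, red, green, blue), "fx", "fy", "cx", "cy" (pixels), "origin" and "orientation" of the camera in the world. Camera axes: x right, y down, z forward; pixel columns grow to the right and rows downward; lengths in mm; the calibration is good to about 2 mm. A picture is of the moment at which its call begins. There is no depth.
- ctrl.finish_job(): hands the job in, once; it reports no verdict.
Trained networks look in the newest picture that a camera, given by its name, has taken for a name from the list of things; names that differ only in an ending like _2 or _b are one class to them, and where a whole thing is asked for, a point or a joint stands for the part that bears it (a point fixed in the world has none). Each returns a list of dicts, best first, with "confidence" (0 to 1); they miss things now and then, are a little off and sometimes report something else, mostly with a low value. They report only what shows in the picture. A call takes as long as a camera call. They do not tell look-alikes from the thing itself.
- ctrl.regions_of(camera, thing): "region" (420x560 bool, what is visible of it).
- ctrl.spot_point(camera, thing): "at" ([x, y, z] in mm, in world coordinates, good to about 4 mm: a listed point, or the origin of a listed thing).
The state is a dict: "clock": time; "qpos": joint angles; "qd": joint speeds; "tau": joint torques, N m; "eef_pos": TCP position; "tool_rot": TCP orientation; "force": force on the tool from outside, world axes, zero at the start; "torque": the same for the moment, N m; "width": finger opening in mm.
Only numpy, scipy, OpenCV 4.12 (cv2) and the standard library are available. Lean on these libraries where they do the work, as an engineer would, in place of code of your own. Each camera call takes 0.05 s, during which the arm holds its last target. There are 200 camera calls.

### The job

Swing the folding steel hook on the plywood board out until it is fully against its stop and let go of it; then hang the small stage lamp by its clamp over the hook's arm, settled right down between the two blocks of the saddle on the arm, upright, and let go. Work gently, without forcing or banging the hook, and leave the other things on the desk where they are.

Things in the scene. Friction and masses are not known exactly. Their poses are not given: they have to be found in the camera images.
- board: Fixed upright plywood board, 240 wide (its y), 18 thick (its x), top edge 205 above the desk. Origin under its centre at desk level; z up. Its front, which carries the hook, faces its own -x, roughly to the robot's right. A low foot plate sticks out behind it (+x).
- hook (a joint): Angle (rad) of the folding hook about a vertical hinge: 0 = flat along the board (arm towards the board's +y), 1.571 = fully out on its rigid stop (arm square to the board, towards the board's -x); opens anticlockwise seen from above. Starts 0 to 0.25 open. Stiff: about 3 N at the prong moves it, and it stays where it is left.
- hook_hinge (a point): On the hook's hinge axis, 24 in front of the board's mid-plane, 195 above the desk (height of the arm's top). Axes are the hook's: y along the arm from hinge to prong, z up, x across. With the hook fully out, pushing the arm towards the hook's -x presses it on its stop; pushing it towards +x folds it back.
- hook_prong (a point): On the axis of the hook's round upturned steel prong, diameter 10, 115 from the hinge axis. This point is 235 above the desk, the prong's top 255: it stands 50 proud of the board's top edge, so it can be taken or pushed from above with fingers reaching over the board. Axes as hook_hinge.
- hook_seat (a point): Nominal middle of the seat on the arm's flat top, 54 from the hinge axis, 195 above the desk; the steel arm is 12 wide (x), 10 thick. Here sits a saddle: two dark blocks, each 16 long (y), 5 high, 12 wide, with a 25 gap between them whose floor is the arm's top. The saddle is clamped up to 13 off this point along the arm, either way, not measured: feel or look for the gap. Axes as hook_hinge.
- lamp_grip (a point): Point on the axis of the lamp's black square grip post (24 x 24, reaching from 131 to 171 above the lamp's underside), 155 above that underside. Axes are the lamp's: z up, y along the clamp's throat, +x to the clamp's spine, -x to its open mouth. At the start they are turned at most about 1 rad from those of the fully opened hook.
- lamp_can (a point): Centre of the lamp's grey can: a small stage lamp standing on the desk, can diameter 64 to 67, height 75, with a C-shaped aluminium clamp on top and the grip post above that; 0.45 kg in all, give or take a fifth. Origin 37 above the underside. Axes as lamp_grip.
- lamp_seat (a point): Mid-underside of the clamp's top bar (10 thick, 22 long in y), 34 below lamp_grip, 46 above the can's top; hung, it lies on the arm between the blocks. Throat x -7.75 to 7.75; spine x 7.75 to 21.75, down to the can; lip x -15.75 to -7.75, reaching 14 below the bar. The mouth (-x side, 32 high, under the lip) takes the arm sideways, then the lamp is lowered.
- can_a: Drinks can, diameter 62, height 115; may stand in any of the three places shared with the cup and the lamp. Leave it.
- cup: White plastic cup, mouth diameter 76, height 100; shares the three places. Leave it.
- can_b: A second drinks can, diameter 62, height 115. Leave it.
- tape: Roll of tape lying flat, diameter 96, height 48. Leave it.
- mouse: Black computer mouse, 100 x 58 x 33. Leave it.
- adapter: Black power adapter, 100 x 45 x 30. Leave it.
- torch: Dark metal torch lying down, 125 long, up to 38 thick. Leave it.
Not all that is in view belongs to the job. Leave any blue or purple look-alike of the part that bears lamp_grip alone.

How it is judged (in metres and radians):
On the way:
1. the hook is fully out against its stop and let go, the lamp not yet moved (value of joint hook above 1.55 rad and contact force between the fingers and hook below 0.1 N and distance of lamp_seat from where it was at the start of the episode below 0.02 m), for 0.2 s.
At the end, for the whole second after the job is handed in: Hook out (above 1.53 rad); lamp released, at rest but for a slight sway (0.06 m/s), between the saddle's blocks: the clamp's underside on the arm within 2.5 mm (not up on a block), within 16 mm of hook_seat along the arm and 4 mm across, throat along the arm within 0.2 rad, upright within 0.1 rad (x of lamp_seat in the frame of hook_seat between -0.004 and 0.004 m and y of lamp_seat in the frame of hook_seat between -0.016 and 0.016 m and z of lamp_seat in the frame of hook_seat between -0.0025 and 0.0025 m and value of joint hook above 1.53 rad and angle between lamp_grip's own z axis and vertical below 0.1 rad and angle between the y axis of lamp_grip and the y axis of hook_seat, either way round below 0.2 rad and linear speed of lamp below 0.06 m/s and contact force between the fingers and lamp below 0.1 N); the robot touches nothing.
It fails at once if the hook is forced: more than 25 N between fingers and hook (contact force between the fingers and hook above 25 N).
It fails at once if the lamp is banged or pressed on the hook with more than 30 N (contact force between lamp and hook above 30 N).
It fails at once if another thing on the desk is moved by more than 20 mm (distance of any of can_a, cup, can_b, tape, mouse, adapter, torch from where it was at the start of the episode above 0.02 m).
It also fails if it takes over 72 s, if anything falls off the work surface, if the arm or the gripper's body presses on something with over 40 N, if the wrist force passes 120 N, or if a joint passes its speed limit or range.

## Working session

There is one attempt and no reset: what is moved stays moved. The work goes in short steps, Python scripts to look and compute and a shell command to move; the robot and the scene stay as the last step left them, time stands still between calls to the robot, and variables do not carry over. Pictures are saved under pics/ and viewed, about 8 in all and at most 12, crops included, and the job is handed in when it is done.

```bash
mkdir -p pics
cat > h.py <<'E'
import numpy as np, cv2
from cell import ctrl
from scipy.spatial.transform import Rotation as R
def save(cam,name,crop=None,scale=1):
    d=ctrl.get_image(cam); f=d["frame"]
    if crop: f=f[crop[1]:crop[3],crop[0]:crop[2]]
    f=cv2.resize(f,None,fx=scale,fy=scale,interpolation=cv2.INTER_CUBIC)
    cv2.imwrite("pics/"+name+".png",f[:,:,::-1]); return d
def camR(d):
    o=np.array(d["orientation"],float)
    return o if o.shape==(3,3) else R.from_euler('xyz',o).as_matrix()
def proj(d,p):
    q=camR(d).T@(np.array(p,float)-d["origin"]); return np.array([d["fx"]*q[0]/q[2]+d["cx"],d["fy"]*q[1]/q[2]+d["cy"]])
def onplane(d,uv,z):
    r=camR(d)@np.array([(uv[0]-d["cx"])/d["fx"],(uv[1]-d["cy"])/d["fy"],1]); o=np.array(d["origin"]); return o+r*(z-o[2])/r[2]
E
python3 - <<'E'
from h import *
np.set_printoptions(precision=1,suppress=True)
import cv2
ims=[]
for c in ["side","top"]:
    d=save(c,c+"0"); print(c,d["fx"],d["origin"],d["orientation"])
    ims.append(d["frame"])
    for t in ["board","hook_hinge","hook_prong","hook_seat","lamp_grip","lamp_can","lamp_seat","can_a","cup","tape","mouse","adapter","torch"]:
        for r in ctrl.spot_point(c,t)[:3]:
            print(t,np.array(r["at"]),round(r["confidence"],2),proj(d,r["at"]))
print(ctrl.read_state())
E
```

```text
side 419.7577618546369 [341.1 684.1 952.6] [-2.4 -0.  -2.8]
board [593.7 186.4   2.8] 0.81 [240.4 284.9]
hook_hinge [651.  169.7 195.6] 0.7 [214.6 228.3]
hook_prong [536.  147.2 232.5] 0.87 [265.6 223.5]
hook_seat [593.1 157.2 194.3] 0.72 [240.5 230.9]
lamp_grip [ 362.2 -147.2  155.2] 0.93 [363. 176.]
lamp_grip [ 477.9 -299.3  157. ] 0.9 [333.9 132.1]
lamp_grip [ 365.  -250.7  156.8] 0.6 [368.7 150.9]
lamp_can [ 473.5 -304.7   35.7] 0.83 [331.3 161.3]
lamp_can [ 365.9 -150.9   38.6] 0.74 [355.4 203.2]
lamp_can [ 366.4 -246.    36.4] 0.56 [361.1 181.4]
lamp_seat [ 369.9 -250.4  123.5] 0.98 [365.1 159.2]
lamp_seat [ 365.3 -152.2  124.2] 0.65 [360.3 182.5]
lamp_seat [ 471.  -306.5  119.2] 0.58 [335.2 140.9]
can_a [ 621.4 -208.7    1.3] 0.81 [277.8 178.6]
can_a [ 585.2 -403.7   -0.3] 0.69 [305.3 143.1]
cup [ 483.2 -105.9   -1.3] 0.95 [311.4 213.4]
cup [ 474.  -303.3   32.6] 0.61 [331.  162.3]
tape [269.9 312.    0.7] 0.97 [354.9 372. ]
tape [651.2 167.7 194.2] 0.71 [215. 228.]
tape [ 473.7 -304.3   34.9] 0.46 [331.2 161.6]
mouse [ 303.9 -397.4   -1.1] 0.85 [386.4 162.6]
adapter [795.2 -5
[... 985 characters left out ...]
32. ]
cup [ 586.  -404.8   -0.9] 0.16 [389.1 204.6]
tape [268.8 319.1   2.8] 0.93 [194.8 291.3]
mouse [ 305.1 -401.5    0. ] 0.81 [392.1 280. ]
mouse [ 481.6 -301.7  153.1] 0.49 [373.3 227.6]
mouse [ 477.5 -302.8  122.5] 0.29 [371.5 229.8]
adapter [797.  -47.9  -4.3] 0.6 [294.3 151.2]
torch [623.  440.3  -2. ] 0.76 [165.5 195.6]
{'clock': 1.4, 'qpos': array([ 1.2,  0.6,  0. ,  1.5, -0. ,  1. , -0. ]), 'qd': array([ 0.,  0., -0.,  0., -0., -0., -0.]), 'tau': array([  0. , -56.3,   1.2, -19.4,   0. ,   0. ,  -0. ]), 'eef_pos': array([ 192.6, -620.8,  231.3]), 'tool_rot': array([-3.1,  0. , -1.3]), 'force': array([ 0.6, -0. ,  0.6]), 'torque': array([ 0.,  0., -0.]), 'width': 85.58023948585299}
```

View pics/side0.png

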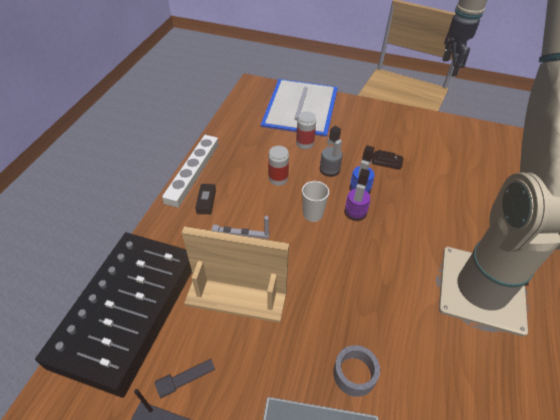

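View pics/top0.png

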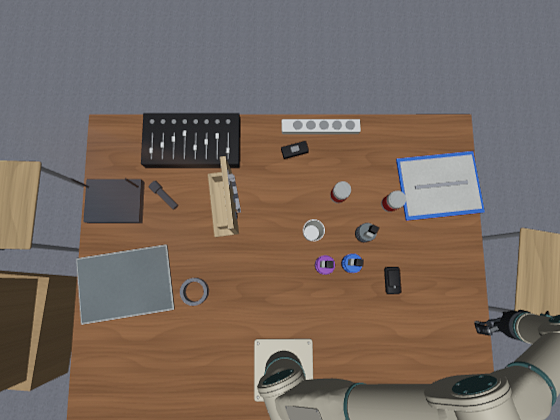

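Three lamp-like objects appear in top0/side0:
- grey at top (367,230) / side (331,160)
- purple at top (326,265)
- blue at top (352,263)

The task describes a grey can, so the one at about (478,-303) fits. I'll confirm it with a crop and get the yaws.

Run:
```python
from h import *
s=cv2.imread("pics/side0.png");t=cv2.imread("pics/top0.png")
c=lambda f,x,y,w,h:cv2.resize(f[y:y+h,x:x+w],(400,300),interpolation=cv2.INTER_CUBIC)
a=np.vstack([np.hstack([c(s,300,110,80,60),c(t,340,205,60,45)]),np.hstack([c(s,180,205,120,90),c(t,190,150,80,60)])])
cv2.imwrite("pics/crop1.png",a)
```

```text
(no output)
```

View pics/crop1.png

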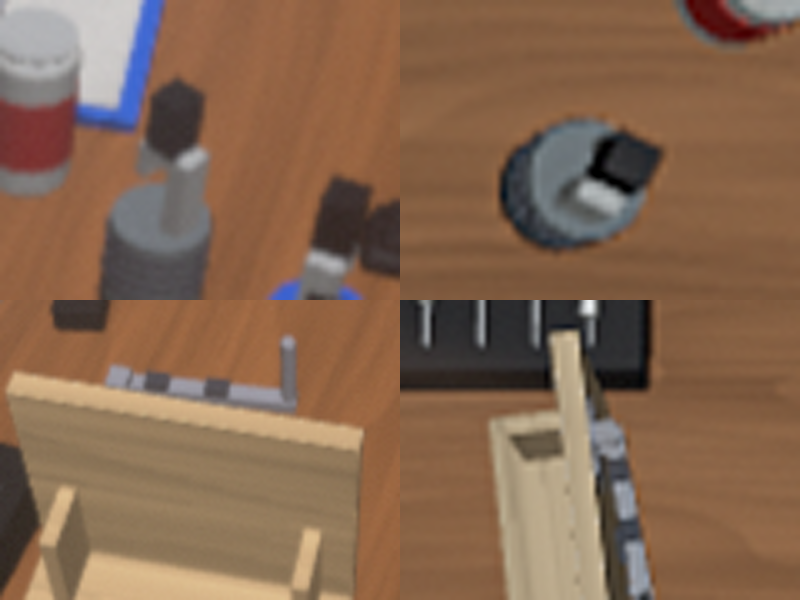

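The grey lamp is confirmed: black square post, grey clamp with the spine toward -x, grey ribbed can. Now for the yaws.

Run:
```python
from h import *
np.set_printoptions(precision=1,suppress=True)
ds=ctrl.get_image("side");dt=ctrl.get_image("top")
C=lambda p,x,y,s,ox,oy:(x+(p[0]-ox)/s,y+(p[1]-oy)/s)
L=onplane(ds,C((8,392),180,205,3.333,0,300),205);Rr=onplane(ds,C((362,437),180,205,3.333,0,300),205)
print("board back edge",L,Rr,np.linalg.norm(L-Rr),np.degrees(np.arctan2(*(Rr-L)[1::-1])), (L+Rr)/2)
for p in [(157,379),(217,386),(187,384),(142,378),(172,380),(202,385),(232,389),(122,373),(290,402)]:
    print("arm",p,onplane(ds,C(p,180,205,3.333,0,300),197))
for p in [(290,342)]: print("prong top",onplane(ds,C(p,180,205,3.333,0,300),255))
q=[onplane(dt,C(p,340,205,6.667,400,0),171) for p in [(600,162),(625,135),(662,155),(640,190)]]
print(np.array(q)); 
for i in range(4):
    e=(q[(i+1)%4]-q[i]); print("post edge",np.linalg.norm(e),np.degrees(np.arctan2(e[1],e[0])))
for p in [(582,190),(625,212)]: print("spine top",onplane(dt,C(p,340,205,6.667,400,0),131))
for c in ["side","top"]:
  for t in ["hook_hinge","hook_prong","hook_seat","lamp_grip","lamp_seat"]:
    for r in ctrl.spot_point(c,t):
      if r["at"][0]>440:print(c,t,np.array(r["at"]),round(r["confidence"],2))
s=ctrl.read_state();print(s["tool_rot"])
```

```text
board back edge [709.9 209.7 205. ] [475.5 170.2 205. ] 237.78470073378142 -170.43315036688418 [592.7 190.  205. ]
arm (157, 379) [623.3 162.7 197. ]
arm (217, 386) [582.6 155.4 197. ]
arm (187, 384) [602.4 160.3 197. ]
arm (142, 378) [633.3 165.2 197. ]
arm (172, 380) [613.3 160.3 197. ]
arm (202, 385) [592.5 157.8 197. ]
arm (232, 389) [572.  154.6 197. ]
arm (122, 373) [647.9 165.5 197. ]
arm (290, 402) [531.3 152.5 197. ]
prong top [532.3 147.9 255. ]
[[ 474.1 -285.9  171. ]
 [ 487.6 -298.9  171. ]
 [ 477.5 -316.9  171. ]
 [ 460.1 -305.2  171. ]]
post edge 18.711578532193485 -44.13985231642089
post edge 20.62149746583385 -119.17830215595131
post edge 20.96735375156443 145.97321004207126
post edge 23.846837175481127 54.04220897201438
spine top [ 464.  -285.9  131. ]
spine top [ 452.7 -307.4  131. ]
side hook_hinge [651.2 168.8 191.5] 0.69
side hook_prong [539.  148.2 233.8] 0.88
side hook_seat [591.1 153.5 194.5] 0.81
side hook_seat [621.9 439.7   1.7] 0.63
side lamp_grip [ 475.5 -299.7  154.4] 0.92
side lamp_seat [ 477.1 -302.8  123.1] 0.64
top hook_hinge [650.3 165.5 196.6] 0.52
top hook_hinge [ 623.6 -210.6    1.1] 0.42
top hook_prong [535.  144.2 235.4] 0.52
top hook_prong [ 481.6 -299.7   40.3] 0.2
top hook_seat [593.8 156.  198.2] 0.54
top lamp_grip [ 479.9 -300.3  157.1] 0.58
top lamp_seat [ 475.8 -304.3  123.1] 0.68
[ 3.1 -0.  -1.3]
```

```bash
cat >> h.py <<'E'
np.set_printoptions(precision=2,suppress=True)
def go(xyz,yaw=None):
    s=ctrl.read_state(); M=R.from_euler('xyz',s["tool_rot"]); 
    t=M.inv().apply(np.array(xyz,float)-s["eef_pos"])/10
    T=R.from_euler('xyz',[np.pi,0,np.radians(yaw)]) if yaw is not None else M
    print("travel",t,"ang",np.degrees((M.inv()*T).as_rotvec()))
def st():
    s=ctrl.read_state(); print("clk",round(s["clock"],2),"pos",s["eef_pos"],"rpy",np.degrees(s["tool_rot"]),"F",s["force"],"w",round(s["width"],1))
E
python3 - <<'E'
from h import *
st(); go([440,-300,330],-72.8)
E
```

```text
clk 2.0 pos [ 192.57 -620.85  231.29] rpy [180.    -0.   -72.77] F [-0.32 -0.09 -0.95] w 85.5
travel [-23.32 -33.14  -9.87] ang [ 0.   -0.    0.03]
```

```bash
python3 -m creep '[{"hand":1,"travel":[0,0,-9],"angular":[0,0,0]},{"hand":1,"travel":[0,0,-9.9],"angular":[0,0,0]},{"hand":1,"travel":[-5,-7,-9.9],"angular":[0,0,0]},{"hand":1,"travel":[-23.3,-33.1,-9.9],"angular":[0,0,0]},{"hand":1,"travel":[-23.3,-33.1,-9.9],"angular":[0,0,0]},{"hand":1,"travel":[-23.3,-33.1,-9.9],"angular":[0,0,0]},{"hand":1,"travel":[-23.3,-33.1,-9.9],"angular":[0,0,0]},{"hand":1,"travel":[-23.3,-33.1,-9.9],"angular":[0,0,0]},{"hand":1,"travel":[-23.3,-33.1,-9.9],"angular":[0,0,0]},{"hand":1,"travel":[-23.3,-33.1,-9.9],"angular":[0,0,0]},{"hand":1,"travel":[-23.3,-33.1,-9.9],"angular":[0,0,0]},{"hand":1,"travel":[-23.3,-33.1,-9.9],"angular":[0,0,0]},{"hand":1,"travel":[-23.3,-33.1,-9.9],"angular":[0,0,0]}]'
python3 - <<'E'
from h import *
d=save("wrist","w1",None,1.4); print(d["fx"],d["origin"],R.from_euler('xyz',d["orientation"]).as_matrix() if np.size(d["orientation"])==3 else d["orientation"])
for t in ["lamp_grip","lamp_seat"]:
    for r in ctrl.spot_point("wrist",t): print(t,np.array(r["at"]),round(r["confidence"],2),1.4*proj(d,r["at"]))
st()
E
```

```text
clock: 3.3
eef_pos: [438.7, -301.5, 330.3]
tool_rot: [3.141, -0.001, -1.272]
force: [-0.0, -0.4, 0.6]
width: 85.5
356.4289949521116 [ 504.78 -281.54  472.35] [[ 0.29 -0.92 -0.26]
 [-0.96 -0.28 -0.08]
 [ 0.    0.27 -0.96]]
lamp_grip [ 481.1 -303.8  155.9] 0.86 [424.78 200.3 ]
lamp_grip [ 364.6 -148.   155.6] 0.83 [146.87 300.54]
lamp_grip [ 373.5 -250.1  157. ] 0.65 [299.71 331.79]
lamp_grip [ 303.9 -399.7    2.2] 0.18 [454.29 380.54]
lamp_seat [ 474.3 -304.6  123.8] 0.75 [420.84 205.82]
lamp_seat [ 367.6 -245.   124.7] 0.73 [299.69 321.86]
lamp_seat [ 363.9 -151.1  122.4] 0.68 [173.44 289.53]
clk 3.45 pos [ 438.51 -301.92  330.3 ] rpy [179.96  -0.02 -72.96] F [-0.53  0.03  0.71] w 85.6
```

View pics/w1.png

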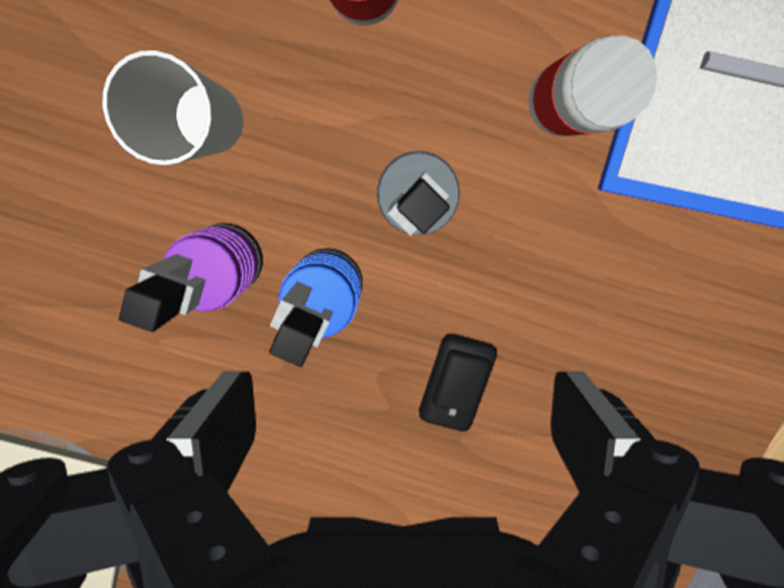

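The grey lamp is at (423,204) in w1, its spine at lower left (400,222) and its lip at upper right (437,185).

Run:
```python
from h import *
d=ctrl.get_image("wrist")
q=[onplane(d,np.array(p)/1.4,171)[:2] for p in [(424,176),(449,203),(424,232),(398,207)]]
print(np.array(q),np.mean(q,0))
for i in range(4):
    e=q[(i+1)%4]-q[i]; print(np.linalg.norm(e),np.degrees(np.arctan2(e[1],e[0])))
a=[onplane(d,np.array(p)/1.4,131)[:2] for p in [(389,210),(414,235)]]; b=[onplane(d,np.array(p)/1.4,131)[:2] for p in [(428,172),(449,194)]]
v=np.mean(a,0)-np.mean(b,0); print("lip->spine",v,np.degrees(np.arctan2(v[1],v[0])),a,b)
go([535,146.5,330],-80)
```

```text
[[ 495.35 -298.38]
 [ 484.73 -317.43]
 [ 463.79 -308.44]
 [ 473.56 -288.99]] [ 479.36 -303.31]
21.80771948928878 -119.1198489593169
22.796759353625998 156.74926719354045
21.762088526891414 63.31323399765685
23.722463284327645 -23.32213343915135
lip->spine [-32.52  15.95] 153.8721174282658 [array([ 465.73, -284.65]), array([ 454.39, -305.98])] [array([ 497.38, -302.3 ]), array([ 487.79, -320.23])]
travel [-40.02 -22.36   0.01] ang [ 0.02 -0.02  7.06]
```

```bash
python3 -m creep '[{"hand":0.45,"travel":[-40,-22.4,0],"angular":[0,0,7]},{"hand":0.45,"travel":[-40,-22.4,0],"angular":[0,0,7]},{"hand":0.45,"travel":[-40,-22.4,0],"angular":[0,0,7]},{"hand":0.45,"travel":[-40,-22.4,0],"angular":[0,0,7]},{"hand":0.45,"travel":[-40,-22.4,0],"angular":[0,0,7]},{"hand":0.45,"travel":[-40,-22.4,0],"angular":[0,0,7]},{"hand":0.45,"travel":[-40,-22.4,0],"angular":[0,0,7]},{"hand":0.45,"travel":[-40,-22.4,0],"angular":[0,0,7]},{"hand":0.45,"travel":[-40,-22.4,0],"angular":[0,0,7]},{"hand":0.45,"travel":[-40,-22.4,0],"angular":[0,0,7]},{"hand":0.45,"travel":[-40,-22.4,0],"angular":[0,0,7]},{"hand":0.45,"travel":[-40,-22.4,0],"angular":[0,0,7]}]'
python3 - <<'E'
from h import *
d=save("wrist","w2",None,1.4)
for t in ["hook_prong","hook_hinge","hook_seat"]:
    for r in ctrl.spot_point("wrist",t)[:2]: print(t,np.array(r["at"]),round(r["confidence"],2),1.4*proj(d,r["at"]))
st();go([535,146.5,330],-80)
E
```

```text
clock: 4.7
eef_pos: [535.6, 144.1, 329.9]
tool_rot: [3.14, -0.002, -1.398]
force: [-0.5, 0.0, 0.4]
width: 38.4
hook_prong [536.3 148.  234.8] 0.58 [393.81 294.2 ]
hook_hinge [652.2 173.2 194.8] 0.88 [384.07  47.64]
hook_seat [597.5 159.6 195.4] 0.79 [392.58 162.32]
clk 4.9 pos [535.64 144.42 330.27] rpy [179.98  -0.06 -80.12] F [ 0.04 -0.68  0.38] w 38.1
travel [-0.22  0.03  0.03] ang [ 0.02 -0.06 -0.12]
```

View pics/w2.png

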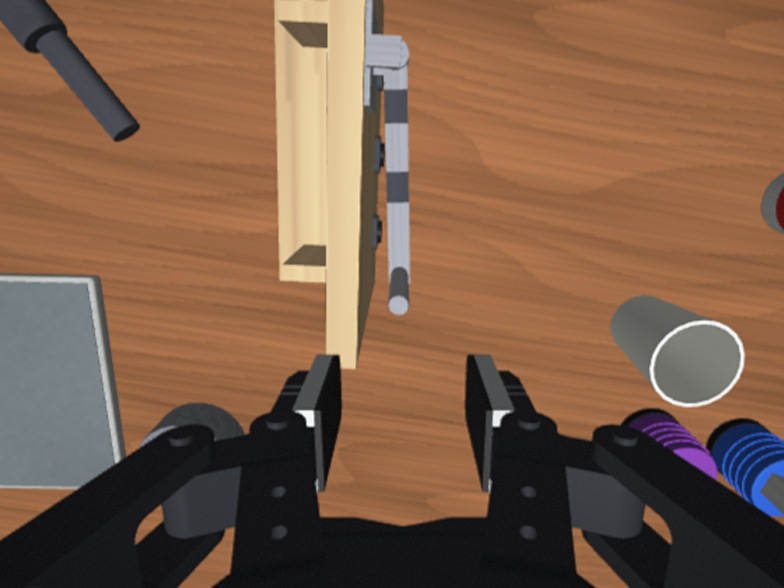

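Wrist view w2: hinge at (390,52), saddle blocks at rows 88-123 and 172-202, prong tip at (398,304), board to the left. Measure the saddle now and then descend around the prong.

Run:
```python
from h import *
d=ctrl.get_image("wrist")
P=lambda p,z:onplane(d,np.array(p)/1.4,z)[:2]
pr=P((398.5,305),255); pr2=P((399,268),210)
b=[P((396,r),200) for r in (88,123,172,202)]
h=P((393,52),196)
print("prong",pr,pr2,"hinge",h,np.linalg.norm(pr-h)); u=(h-pr)/np.linalg.norm(h-pr); print("dir",np.degrees(np.arctan2(*(-u)[::-1])))
for x in b: print(x,"dist from hinge via prong",115-(x-pr)@u,(h-x)@u)
go([535.8,147.8,218],-80)
```

```text
prong [537.34 146.05] [544.21 147.24] hinge [651.02 168.72] 115.92034053239806
dir -168.72333067614738
[634.08 164.26] dist from hinge via prong 16.559682377581993 17.48002290998006
[617.45 161.43] dist from hinge via prong 33.42239876815505 34.34273930055311
[593.14 157.3 ] dist from hinge via prong 58.0758609073203 58.99620143971836
[577.62 154.67] dist from hinge via prong 73.80868433819299 74.72902487059106
travel [-0.3  -0.07 11.23] ang [ 0.01 -0.05 -0.09]
```

```bash
python3 -m creep '[{"hand":0.45,"travel":[-0.2,-0.15,3],"angular":[0,0,0]},{"hand":0.45,"travel":[-0.2,-0.15,6],"angular":[0,0,0]},{"hand":0.45,"travel":[-0.2,-0.15,8],"angular":[0,0,0]},{"hand":0.45,"travel":[-0.2,-0.15,10],"angular":[0,0,0]},{"hand":0.45,"travel":[-0.2,-0.15,11],"angular":[0,0,0]},{"hand":0.45,"travel":[-0.2,-0.15,11.2],"angular":[0,0,0]},{"hand":0.45,"travel":[-0.2,-0.15,11.2],"angular":[0,0,0]}]'
python3 - <<'E'
from h import *
H=np.array([650.8,168.3])
s=ctrl.read_state(); p0=s["eef_pos"][:2]; print(p0,s["force"],s["tool_rot"])
# arc waypoints: finger lead: tool centre leads prong by 19-5=14mm tangentially when pushing with rear pad
M=R.from_euler('xyz',s["tool_rot"])
for a in range(191,285,6):
    # a: arm direction deg; TCP placed at arc radius + 13 lead
    u=np.array([np.cos(np.radians(a)),np.sin(np.radians(a))]); t=np.array([-u[1],u[0]])
    T=H+115*u+13*t; D=M.inv().apply(np.append(T-p0,0))/10
    print(a,T.round(1),"travel",D.round(2),"rz",-(a-191))
E
```

```text
clock: 5.65
eef_pos: [537.1, 146.8, 218.7]
tool_rot: [-3.141, -0.001, -1.398]
force: [0.2, 0.1, 0.2]
width: 38.5
[537.11 146.77] [0.22 0.14 0.21] [-3.14 -0.   -1.4 ]
191 [540.4 133.6] travel [ 1.35 -0.1   0.  ] rz 0
197 [544.6 122.2] travel [ 2.55 -0.32  0.  ] rz -6
203 [550.  111.4] travel [ 3.71 -0.66  0.  ] rz -12
209 [556.5 101.2] travel [ 4.83 -1.13  0.  ] rz -18
215 [564.1  91.7] travel [ 5.89 -1.71  0.01] rz -24
221 [572.5  83. ] travel [ 6.89 -2.4   0.01] rz -30
227 [581.9  75.3] travel [ 7.81 -3.18  0.01] rz -36
233 [592.   68.6] travel [ 8.64 -4.06  0.01] rz -42
239 [602.7  63. ] travel [ 9.38 -5.03  0.01] rz -48
245 [614.   58.6] travel [10.01 -6.06  0.01] rz -54
251 [625.7  55.3] travel [10.53 -7.15  0.01] rz -60
257 [637.6  53.3] travel [10.93 -8.29  0.01] rz -66
263 [649.7  52.6] travel [11.21 -9.47  0.01] rz -72
269 [661.8  53.1] travel [ 11.37 -10.67   0.01] rz -78
275 [673.8  54.9] travel [ 11.4  -11.89   0.01] rz -84
281 [685.5  57.9] travel [ 11.3  -13.09   0.01] rz -90
```

```bash
python3 -m creep '[{"hand":0.45,"travel":[0.5,0,0],"angular":[0,0,0]},{"hand":0.45,"travel":[0.9,-0.05,0],"angular":[0,0,0]},{"hand":0.45,"travel":[1.35,-0.1,0],"angular":[0,0,0]},{"hand":0.45,"travel":[1.95,-0.2,0],"angular":[0,0,-3]},{"hand":0.45,"travel":[2.55,-0.32,0],"angular":[0,0,-6]},{"hand":0.45,"travel":[3.13,-0.48,0],"angular":[0,0,-9]},{"hand":0.45,"travel":[3.71,-0.66,0],"angular":[0,0,-12]},{"hand":0.45,"travel":[4.27,-0.88,0],"angular":[0,0,-15]},{"hand":0.45,"travel":[4.83,-1.13,0],"angular":[0,0,-18]},{"hand":0.45,"travel":[5.36,-1.41,0],"angular":[0,0,-21]},{"hand":0.45,"travel":[5.89,-1.71,0],"angular":[0,0,-24]},{"hand":0.45,"travel":[6.39,-2.05,0],"angular":[0,0,-27]},{"hand":0.45,"travel":[6.89,-2.4,0],"angular":[0,0,-30]},{"hand":0.45,"travel":[7.35,-2.78,0],"angular":[0,0,-33]},{"hand":0.45,"travel":[7.81,-3.18,0],"angular":[0,0,-36]},{"hand":0.45,"travel":[8.23,-3.61,0],"angular":[0,0,-39]},{"hand":0.45,"travel":[8.64,-4.06,0],"angular":[0,0,-42]},{"hand":0.45,"travel":[9.01,-4.54,0],"angular":[0,0,-45]},{"hand":0.45,"travel":[9.38,-5.03,0],"angular":[0,0,-48]}]'
cat >> h.py <<'E'
def arc(H,angs,lead=13,yawoff=0):
    s=ctrl.read_state(); p0=s["eef_pos"][:2]; M=R.from_euler('xyz',s["tool_rot"]); y0=np.degrees(s["tool_rot"][2])
    for a in angs:
        u=np.array([np.cos(np.radians(a)),np.sin(np.radians(a))]); t=np.array([-u[1],u[0]])
        D=M.inv().apply(np.append(np.array(H)+115*u+lead*t-p0,0))/10
        print(a,"travel",D.round(2),"rz",round(-((a+90-360)-y0),1))
E
python3 - <<'E'
from h import *
st(); arc([650.8,168.3],list(range(242,270,3))+list(range(270,284,1)))
d=ctrl.get_image("wrist")
for t in ["hook_prong","hook_hinge"]:
    for r in ctrl.spot_point("wrist",t)[:1]: print(t,np.array(r["at"]),round(r["confidence"],2))
E
```

```text
clock: 7.55
eef_pos: [602.7, 64.1, 219.3]
tool_rot: [-3.14, 0.0, -0.558]
force: [-2.1, 1.9, 1.2]
width: 38.4
clk 7.55 pos [602.71  64.06 219.33] rpy [-179.93    0.01  -31.97] F [-2.08  1.91  1.21] w 38.4
242 travel [ 0.65 -0.01 -0.  ] rz -4.0
245 travel [ 1.25 -0.13 -0.  ] rz -7.0
248 travel [ 1.83 -0.29 -0.  ] rz -10.0
251 travel [ 2.41 -0.47  0.  ] rz -13.0
254 travel [ 2.97 -0.69  0.  ] rz -16.0
257 travel [ 3.53 -0.94  0.  ] rz -19.0
260 travel [ 4.07 -1.21  0.  ] rz -22.0
263 travel [ 4.59 -1.51  0.  ] rz -25.0
266 travel [ 5.1  -1.84  0.  ] rz -28.0
269 travel [ 5.59 -2.2   0.  ] rz -31.0
270 travel [ 5.75 -2.32  0.  ] rz -32.0
271 travel [ 5.91 -2.45  0.  ] rz -33.0
272 travel [ 6.06 -2.58  0.  ] rz -34.0
273 travel [ 6.22 -2.71  0.  ] rz -35.0
274 travel [ 6.37 -2.84  0.  ] rz -36.0
275 travel [ 6.52 -2.98  0.  ] rz -37.0
276 travel [ 6.66 -3.12  0.  ] rz -38.0
277 travel [ 6.8  -3.27  0.  ] rz -39.0
278 travel [ 6.94 -3.41  0.  ] rz -40.0
279 travel [ 7.08 -3.56  0.  ] rz -41.0
280 travel [ 7.22 -3.71  0.  ] rz -42.0
281 travel [ 7.35 -3.86  0.  ] rz -43.0
282 travel [ 7.48 -4.01  0.  ] rz -44.0
283 travel [ 7.61 -4.17  0.  ] rz -45.0
hook_prong [590.2  70.7 238.9] 0.95
```

```bash
python3 -m creep '[{"hand":0.45,"travel":[0.65,-0.01,0],"angular":[0,0,-4]},{"hand":0.45,"travel":[1.25,-0.13,0],"angular":[0,0,-7]},{"hand":0.45,"travel":[1.83,-0.29,0],"angular":[0,0,-10]},{"hand":0.45,"travel":[2.41,-0.47,0],"angular":[0,0,-13]},{"hand":0.45,"travel":[2.97,-0.69,0],"angular":[0,0,-16]},{"hand":0.45,"travel":[3.53,-0.94,0],"angular":[0,0,-19]},{"hand":0.45,"travel":[4.07,-1.21,0],"angular":[0,0,-22]},{"hand":0.45,"travel":[4.59,-1.51,0],"angular":[0,0,-25]},{"hand":0.45,"travel":[5.1,-1.84,0],"angular":[0,0,-28]},{"hand":0.45,"travel":[5.59,-2.2,0],"angular":[0,0,-31]},{"hand":0.45,"travel":[5.91,-2.45,0],"angular":[0,0,-33]},{"hand":0.45,"travel":[6.22,-2.71,0],"angular":[0,0,-35]},{"hand":0.45,"travel":[6.37,-2.84,0],"angular":[0,0,-36]},{"hand":0.45,"travel":[6.52,-2.98,0],"angular":[0,0,-37]},{"hand":0.45,"travel":[6.66,-3.12,0],"angular":[0,0,-38]}]'
python3 - <<'E'
from h import *
st(); arc([650.8,168.3],np.arange(276.5,285,.5))
E
```

```text
clock: 9.2
eef_pos: [675.4, 53.5, 218.7]
tool_rot: [3.141, 0.001, 0.102]
force: [-3.8, 1.7, -0.5]
width: 39.0
clk 9.2 pos [675.39  53.47 218.74] rpy [179.94   0.03   5.84] F [-3.84  1.74 -0.45] w 39.0
276.5 travel [ 0.15 -0.19 -0.  ] rz -0.7
277.0 travel [ 0.26 -0.2  -0.  ] rz -1.2
277.5 travel [ 0.36 -0.22 -0.  ] rz -1.7
278.0 travel [ 0.46 -0.23 -0.  ] rz -2.2
278.5 travel [ 0.55 -0.25 -0.  ] rz -2.7
279.0 travel [ 0.65 -0.26 -0.  ] rz -3.2
279.5 travel [ 0.75 -0.28 -0.  ] rz -3.7
280.0 travel [ 0.85 -0.3  -0.  ] rz -4.2
280.5 travel [ 0.95 -0.32 -0.  ] rz -4.7
281.0 travel [ 1.05 -0.34 -0.  ] rz -5.2
281.5 travel [ 1.15 -0.36 -0.  ] rz -5.7
282.0 travel [ 1.25 -0.38 -0.  ] rz -6.2
282.5 travel [ 1.35 -0.4  -0.  ] rz -6.7
283.0 travel [ 1.45 -0.43 -0.  ] rz -7.2
283.5 travel [ 1.54 -0.45 -0.  ] rz -7.7
284.0 travel [ 1.64 -0.47 -0.  ] rz -8.2
284.5 travel [ 1.74 -0.5  -0.  ] rz -8.7
```

Advance in small steps, checking the force after each call.

```bash
python3 -m creep '[{"hand":0.45,"travel":[0.15,-0.05,0],"angular":[0,0,-0.7]},{"hand":0.45,"travel":[0.26,-0.08,0],"angular":[0,0,-1.2]},{"hand":0.45,"travel":[0.36,-0.1,0],"angular":[0,0,-1.7]},{"hand":0.45,"travel":[0.46,-0.12,0],"angular":[0,0,-2.2]}]'
python3 -m creep '[{"hand":0.45,"travel":[0.1,-0.02,0],"angular":[0,0,-0.5]},{"hand":0.45,"travel":[0.2,-0.04,0],"angular":[0,0,-1]}]'
python3 -m creep '[{"hand":0.45,"travel":[0.1,-0.02,0],"angular":[0,0,-0.5]},{"hand":0.45,"travel":[0.2,-0.04,0],"angular":[0,0,-0.5]}]'
```

```text
clock: 9.6
eef_pos: [678.2, 54.4, 218.6]
tool_rot: [3.14, 0.005, 0.141]
force: [-7.9, -0.4, 4.2]
width: 38.3
clock: 9.8
eef_pos: [678.1, 54.7, 218.4]
tool_rot: [3.139, 0.009, 0.159]
force: [-9.8, -0.0, 4.2]
width: 37.9
clock: 10.0
eef_pos: [677.9, 54.8, 218.3]
tool_rot: [3.138, 0.014, 0.168]
force: [-10.7, -0.3, 5.9]
width: 38.7
```

Stalled at x=678 with the force rising, so this looks like the stop. Back off to the middle of the cage, lift, and look.

```bash
python3 -m creep '[{"hand":0.45,"travel":[-0.6,0,0],"angular":[0,0,0]},{"hand":0.45,"travel":[-1.3,0,0],"angular":[0,0,0]},{"hand":0.45,"travel":[-1.3,0,0],"angular":[0,0,0]},{"hand":0.45,"travel":[-1.3,0,-4],"angular":[0,0,0]},{"hand":0.45,"travel":[-1.3,0,-8],"angular":[0,0,0]},{"hand":0.45,"travel":[-1.3,0,-11],"angular":[0,0,0]},{"hand":0.45,"travel":[-6.3,-2,-11],"angular":[0,0,0]},{"hand":0.45,"travel":[-6.3,-2,-11],"angular":[0,0,0]}]'
python3 - <<'E'
from h import *
d=save("wrist","w3",None,1.4); st()
for c in ["wrist","side","top"]:
  if c!="wrist": ctrl.get_image(c)
  for t in ["hook_prong","hook_hinge","hook_seat","board"]:
    for r in ctrl.spot_point(c,t)[:1]: print(c,t,np.array(r["at"]),round(r["confidence"],2))
E
```

```text
clock: 10.8
eef_pos: [607.9, 66.9, 329.3]
tool_rot: [3.139, 0.02, 0.173]
force: [-0.7, 1.4, -0.9]
width: 38.6
clk 10.85 pos [610.56  65.92 329.67] rpy [179.78   0.92   9.83] F [ 0.49 -0.34  0.15] w 38.3
wrist hook_prong [663.4  53.3 237.5] 0.75
wrist hook_hinge [651.3 166.4 194.8] 0.71
wrist hook_seat [657.9 122.7 195.4] 0.89
wrist board [595.6 187.    1.8] 0.87
side hook_prong [664.7  52.1 233. ] 0.75
side hook_hinge [652.7 170.2 192.5] 0.8
side hook_seat [654.5 111.1 194.5] 0.71
side board [593.2 188.6  -0.1] 0.85
top hook_hinge [648.2 167.  196.1] 0.4
top hook_seat [652.  110.6 194.9] 0.52
top board [598.5 186.4   3. ] 0.77
```

View pics/w3.png

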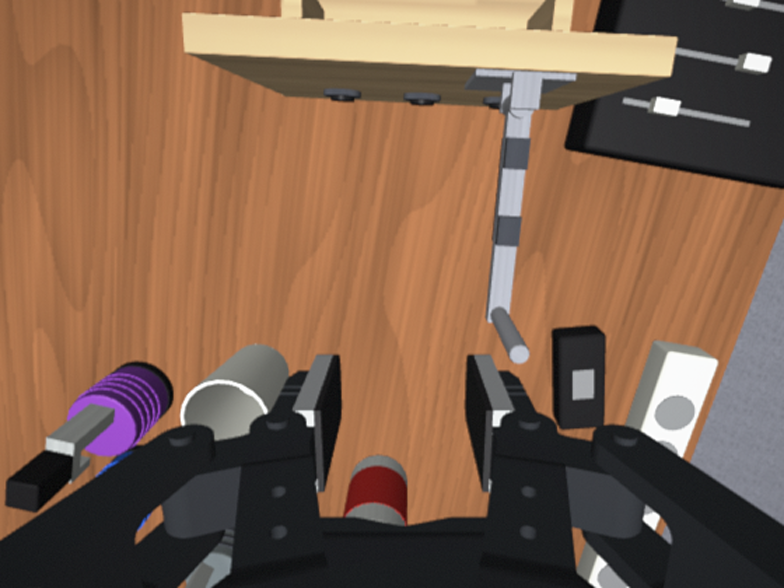

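Run:
```python
from h import *
d=ctrl.get_image("wrist"); st()
P=lambda p,z:onplane(d,np.array(p)/1.4,z)[:2]
f=[P(p,205) for p in [(190,52),(671,78)]]; k=[P(p,205) for p in [(182,14),(677,37)]]
ang=lambda v:np.degrees(np.arctan2(v[1],v[0]))
print("front",f,ang(f[0]-f[1]),np.linalg.norm(f[0]-f[1]),"back",k,ang(k[0]-k[1]))
pr=P((519.5,354),255); h=np.array([651,168.2]); print("prong",pr,ang(pr-h),np.linalg.norm(pr-h))
g=cv2.cvtColor(cv2.imread("pics/w3.png"),cv2.COLOR_BGR2GRAY)
cv2.imwrite("pics/w3c.png",cv2.resize(cv2.imread("pics/w3.png")[60:380,460:580],(450,1200),interpolation=cv2.INTER_CUBIC)[:600])
s=cv2.imread("pics/w3.png")[60:380,440:600]; cv2.imwrite("pics/w3c.png",cv2.resize(s,(300,600),interpolation=cv2.INTER_CUBIC))
for r in (125,180,190,265,285): print(r,[int(x) for x in g[r,480:545:2]])
```

```text
clk 11.6 pos [614.05  64.67 329.1 ] rpy [179.83   0.82   9.61] F [-0.01 -0.5  -0.62] w 38.5
front [array([490.79, 160.37]), array([725.34, 187.52])] -173.3983335054249 236.11225388760494 back [array([486.13, 176.54]), array([722.5 , 205.53])] -173.0070686282865
prong [670.7   51.41] -80.42351366814233 118.4368575165428
125 [137, 133, 128, 124, 134, 142, 142, 142, 137, 134, 140, 140, 101, 106, 181, 189, 189, 189, 191, 191, 187, 194, 199, 197, 191, 166, 131, 129, 126, 125, 120, 119, 130]
180 [135, 139, 144, 142, 138, 133, 133, 140, 136, 80, 91, 177, 195, 191, 189, 192, 193, 190, 194, 197, 197, 195, 157, 134, 131, 130, 132, 130, 125, 125, 127, 126, 125]
190 [147, 144, 141, 135, 131, 135, 140, 145, 116, 77, 131, 195, 194, 191, 191, 194, 192, 190, 197, 197, 196, 179, 139, 130, 129, 132, 128, 125, 126, 127, 126, 124, 120]
265 [127, 130, 129, 130, 134, 103, 110, 187, 197, 191, 196, 198, 197, 193, 196, 197, 200, 166, 122, 122, 123, 119, 127, 127, 127, 127, 131, 135, 131, 129, 129, 128, 125]
285 [127, 129, 130, 126, 104, 108, 197, 197, 191, 196, 198, 198, 195, 198, 198, 196, 161, 133, 133, 131, 130, 127, 129, 130, 133, 135, 132, 134, 129, 132, 137, 140, 142]
```

Run:
```python
from h import *
d=save("wrist","w4",None,1.4); st()
g=cv2.cvtColor(d["frame"],cv2.COLOR_RGB2GRAY).astype(float)
ang=lambda v:np.degrees(np.arctan2(v[1],v[0]))
C=[];
for r in list(range(84,96))+list(range(123,150,))+list(range(178,208)):
    row=g[r,340:395]; m=np.where(row>168)[0]
    if len(m)>8 and m[-1]-m[0]<26: 
        a=onplane(d,(340+m[0]-.5,r),195)[:2]; b=onplane(d,(340+m[-1]+.5,r),195)[:2]
        C.append([*((a+b)/2),np.linalg.norm(a-b)])
C=np.array(C); print(len(C),C[::8])
l=cv2.fitLine(C[:,:2].astype(np.float32),cv2.DIST_HUBER,0,.01,.01).ravel(); print("arm line",l,ang(l[:2]))
hsv=cv2.cvtColor(d["frame"],cv2.COLOR_RGB2HSV)
e=[]
for u in range(150,470,10):
    col=g[:80,u]; gr=np.diff(cv2.GaussianBlur(col.reshape(-1,1),(1,5),0).ravel()); e.append((u,np.argmin(gr[20:])+20.5))
e=np.array(e); print(e.T.tolist())
w=np.array([onplane(d,p,205)[:2] for p in e]); l2=cv2.fitLine(w.astype(np.float32),cv2.DIST_HUBER,0,.01,.01).ravel(); print("front edge",l2,ang(l2[:2]))
cv2.imwrite("pics/w4c.png",cv2.resize(d["frame"][40:270,330:400,::-1],None,fx=2.6,fy=2.6,interpolation=cv2.INTER_CUBIC))
```

```text
clk 11.65 pos [614.06  64.67 329.18] rpy [179.83   0.81   9.61] F [-0.1   1.11 -0.62] w 38.4
65 [[651.22 157.08  12.38]
 [653.54 151.84   8.79]
 [655.16 124.44  12.05]
 [656.09 118.57  11.37]
 [656.65 112.56  11.44]
 [660.58  84.    11.77]
 [661.19  77.56  11.84]
 [661.81  71.04  11.92]
 [662.83  64.5   11.2 ]]
arm line [  0.12  -0.99 658.47  98.81] -82.87334
[[150.0, 160.0, 170.0, 180.0, 190.0, 200.0, 210.0, 220.0, 230.0, 240.0, 250.0, 260.0, 270.0, 280.0, 290.0, 300.0, 310.0, 320.0, 330.0, 340.0, 350.0, 360.0, 370.0, 380.0, 390.0, 400.0, 410.0, 420.0, 430.0, 440.0, 450.0, 460.0], [34.5, 34.5, 35.5, 35.5, 36.5, 36.5, 36.5, 37.5, 37.5, 38.5, 38.5, 39.5, 39.5, 40.5, 40.5, 40.5, 41.5, 41.5, 41.5, 48.5, 49.5, 42.5, 43.5, 50.5, 50.5, 51.5, 45.5, 46.5, 46.5, 47.5, 47.5, 75.5]]
front edge [  0.99   0.12 590.07 175.  ] 7.0984163
```

View pics/w4c.png

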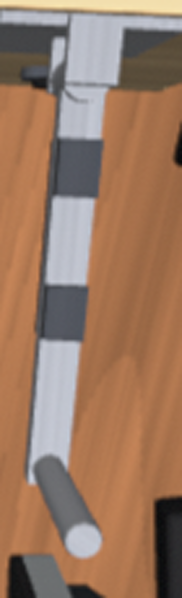

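The arm is square to the board (-82.9° against the board normal at -82.9°), so the hook is fully out. Blocks in the w4c crop: far edges at rows 140 and 285.

Run:
```python
from h import *
d=ctrl.get_image("wrist"); st()
u=np.array([.1241,-.9923]); 
e1=onplane(d,(330+80/2.6,40+140/2.6),200)[:2]; e2=onplane(d,(330+66/2.6,40+285/2.6),200)[:2]; e3=onplane(d,(330+63/2.6,40+340/2.6),200)[:2]
print(e1,e2,e3,(e2-e1)@u,(e3-e2)@u)
b=onplane(d,(330+67/2.6,40+455/2.6),195)[:2]; pt=onplane(d,(330+83/2.6,40+540/2.6),255)[:2]
print("prong top",pt, "gap centre est",e2-12.5*u,e1+28.5*u,"pr-gap",(pt-e2)@u+12.5)
go([477,-302.5,330],65);go([477,-302.5,330],-115)
print(ctrl.read_state()["qpos"])
```

```text
clk 11.7 pos [614.04  64.66 329.19] rpy [179.82   0.81   9.61] F [0.42 0.14 0.05] w 38.3
[651.7  150.04] [656.57 110.33] [659.2   94.48] 40.016280263175176 16.054400552000676
prong top [664.03  53.87] gap centre est [655.02 122.73] [655.24 121.76] pr-gap 69.44386916350392
travel [-19.64  33.91   0.3 ] ang [ -0.23   0.83 -55.39]
travel [-19.64  33.91   0.3 ] ang [  0.99   0.27 124.61]
[ 0.21  0.56 -0.62  1.45  0.33  1.25 -0.28]
```

Gap centre ≈ (655.1,122.2), 46 mm from the hinge, which agrees with the earlier measure. Next, the lamp.

Run:
```python
from h import *
go([478.5,-303,320],-25)
```

```text
travel [-19.49  33.98   1.3 ] ang [ 0.42  0.73 34.61]
```

```bash
python3 -m creep '[{"hand":1,"travel":[-19.5,34,1.3],"angular":[0.4,0.7,34.6]},{"hand":1,"travel":[-19.5,34,1.3],"angular":[0.4,0.7,34.6]},{"hand":1,"travel":[-19.5,34,1.3],"angular":[0.4,0.7,34.6]},{"hand":1,"travel":[-19.5,34,1.3],"angular":[0.4,0.7,34.6]},{"hand":1,"travel":[-19.5,34,1.3],"angular":[0.4,0.7,34.6]},{"hand":1,"travel":[-19.5,34,1.3],"angular":[0.4,0.7,34.6]},{"hand":1,"travel":[-19.5,34,1.3],"angular":[0.4,0.7,34.6]},{"hand":1,"travel":[-19.5,34,1.3],"angular":[0.4,0.7,34.6]},{"hand":1,"travel":[-19.5,34,1.3],"angular":[0.4,0.7,34.6]},{"hand":1,"travel":[-19.5,34,1.3],"angular":[0.4,0.7,34.6]},{"hand":1,"travel":[-19.5,34,1.3],"angular":[0.4,0.7,34.6]}]'
python3 - <<'E'
from h import *
d=save("wrist","w5"); st()
cv2.imwrite("pics/w5c.png",cv2.resize(d["frame"][150:420,150:410,::-1],None,fx=2.2,fy=2.2,interpolation=cv2.INTER_CUBIC))
for t in ["lamp_grip","lamp_seat","lamp_can"]:
    for r in ctrl.spot_point("wrist",t)[:2]: print(t,np.array(r["at"]),round(r["confidence"],2),proj(d,r["at"]))
go([478.5,-303,240],-25)
E
```

```text
clock: 12.8
eef_pos: [479.2, -301.7, 320.2]
tool_rot: [-3.141, 0.0, -0.434]
force: [-0.1, 0.7, -0.4]
width: 85.4
clk 12.85 pos [ 479.29 -301.38  320.22] rpy [-179.97    0.01  -24.82] F [1.04 0.25 0.49] w 85.4
lamp_grip [ 370.7 -248.5  158. ] 0.94 [148.45 187.2 ]
lamp_grip [ 479.8 -301.8  156.5] 0.72 [287.7  189.52]
lamp_seat [ 475.3 -302.9  123.5] 0.92 [283.96 185.02]
lamp_seat [ 364.6 -148.8  122.9] 0.89 [100.03  83.36]
travel [-0.    0.13  8.02] ang [0.01 0.02 0.16]
```

View pics/w5c.png

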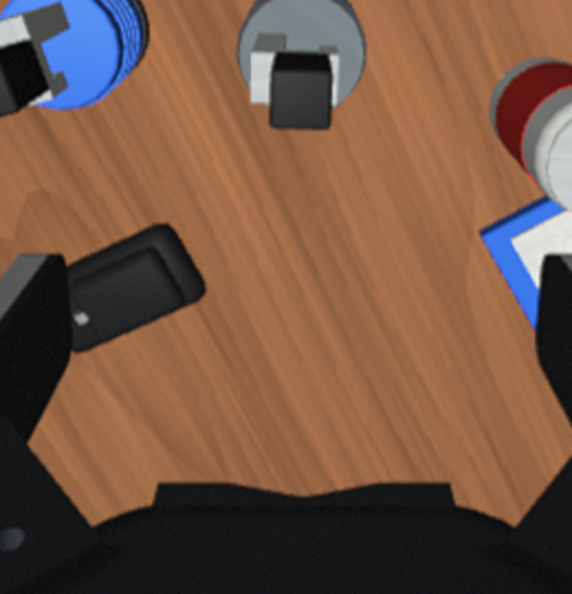

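Post in w5c at (301,110), spine on the left and lip on the right, well lined up with the jaws.

Run:
```python
from h import *
d=ctrl.get_image("wrist"); st()
for p in [(271,127),(331,130),(275,55),(330,56),(301,128.5),(301,93)]: print(p,onplane(d,(150+p[0]/2.2,150+p[1]/2.2),171))
g=cv2.cvtColor(d["frame"],cv2.COLOR_RGB2GRAY)
print(g[160:215,287].tolist())
go([478.5,-302.5,137],-25)
```

```text
clk 13.05 pos [ 478.97 -302.11  320.17] rpy [179.98   0.02 -24.87] F [-0.54  0.58 -0.38] w 85.6
(271, 127) [ 463.26 -308.3   171.  ]
(331, 130) [ 483.75 -319.12  171.  ]
(275, 55) [ 476.72 -283.59  171.  ]
(330, 56) [ 495.31 -292.63  171.  ]
(301, 128.5) [ 473.5  -313.71  171.  ]
(301, 93) [ 479.41 -300.98  171.  ]
[130, 129, 130, 130, 131, 131, 131, 133, 132, 131, 132, 132, 115, 71, 21, 13, 13, 14, 11, 14, 15, 25, 44, 59, 65, 61, 61, 62, 60, 60, 59, 59, 59, 57, 57, 56, 55, 56, 55, 55, 53, 51, 52, 50, 49, 48, 48, 42, 74, 107, 117, 117, 116, 115, 116]
travel [-0.02  0.05 18.32] ang [0.02 0.02 0.13]
```

Run:
```python
from h import *
d=ctrl.get_image("wrist"); 
for r in (182,195,208): print(onplane(d,(286.8,r),171))
p=onplane(d,(286.8,195),171)
go([p[0],p[1],137],-27)
```

```text
[ 482.94 -293.3   171.  ]
[ 478.26 -303.37  171.  ]
[ 473.49 -313.64  171.  ]
travel [-0.01  0.11 18.31] ang [0.02 0.02 2.11]
```

```bash
python3 -m creep '[{"hand":1,"travel":[0,0.1,4],"angular":[0,0,2]},{"hand":1,"travel":[0,0.1,8],"angular":[0,0,2]},{"hand":1,"travel":[0,0.1,11],"angular":[0,0,2]},{"hand":1,"travel":[0,0.1,14],"angular":[0,0,2]},{"hand":1,"travel":[0,0.1,16],"angular":[0,0,2]},{"hand":1,"travel":[0,0.1,17.5],"angular":[0,0,2]},{"hand":1,"travel":[0,0.1,18.3],"angular":[0,0,2]},{"hand":1,"travel":[0,0.1,18.3],"angular":[0,0,2]},{"hand":0.5,"travel":[0,0.1,18.3],"angular":[0,0,2]},{"hand":0.5,"travel":[0,0.1,18.3],"angular":[0,0,2]},{"hand":0.5,"travel":[0,0.1,18.3],"angular":[0,0,2]}]'
python3 -m creep '[{"hand":0.2,"travel":[0,0,0],"angular":[0,0,0]},{"hand":0.2,"travel":[0,0,0],"angular":[0,0,0]},{"hand":0,"travel":[0,0,0],"angular":[0,0,0]},{"hand":0,"travel":[0,0,0],"angular":[0,0,0]},{"hand":0,"travel":[0,0,0],"angular":[0,0,0]},{"hand":0,"travel":[0,0,0],"angular":[0,0,0]}]'
python3 - <<'E'
from h import *
st(); go([478,-303,300],-27)
E
```

```text
clock: 14.2
eef_pos: [478.8, -303.6, 138.0]
tool_rot: [3.141, -0.001, -0.469]
force: [-0.9, 0.7, -0.4]
width: 44.2
clock: 14.8
eef_pos: [478.6, -303.5, 138.6]
tool_rot: [3.141, -0.001, -0.469]
force: [-1.1, 1.1, 6.8]
width: 23.5
clk 14.8 pos [ 478.55 -303.46  138.62] rpy [179.95  -0.06 -26.9 ] F [-1.12  1.07  6.76] w 23.5
travel [ -0.05  -0.   -16.14] ang [ 0.05 -0.06  0.1 ]
```

```bash
python3 -m creep '[{"hand":0,"travel":[0,0,-1],"angular":[0,0,0]},{"hand":0,"travel":[0,0,-3],"angular":[0,0,0]},{"hand":0,"travel":[0,0,-6],"angular":[0,0,0]},{"hand":0,"travel":[0,0,-10],"angular":[0,0,0]},{"hand":0,"travel":[0,0,-14],"angular":[0,0,0]},{"hand":0,"travel":[0,0,-16.5],"angular":[0,0,0]},{"hand":0,"travel":[0,0,-16.5],"angular":[0,0,0]}]'
python3 - <<'E'
from h import *
st(); go([603,116,305],7.1)
E
```

```text
clock: 15.5
eef_pos: [480.6, -304.1, 307.5]
tool_rot: [3.14, -0.009, -0.47]
force: [0.9, -0.0, -3.5]
width: 23.2
clk 15.5 pos [ 480.55 -304.06  307.54] rpy [179.92  -0.52 -26.91] F [ 0.85 -0.01 -3.52] w 23.2
travel [ -8.09 -43.     0.12] ang [  0.23  -0.48 -34.01]
```

```bash
python3 -m creep '[{"hand":0,"travel":[-0.4,-2,0],"angular":[0,0,-2]},{"hand":0,"travel":[-1.1,-6,0],"angular":[0,0,-5]},{"hand":0,"travel":[-1.9,-10,0],"angular":[0,0,-8]},{"hand":0,"travel":[-2.6,-14,0],"angular":[0,-0.2,-11]},{"hand":0,"travel":[-3.4,-18,0],"angular":[0,-0.2,-14]},{"hand":0,"travel":[-4.1,-22,0],"angular":[0,-0.3,-17]},{"hand":0,"travel":[-4.9,-26,0],"angular":[0.1,-0.3,-20]},{"hand":0,"travel":[-5.6,-30,0],"angular":[0.1,-0.4,-23]},{"hand":0,"travel":[-6.4,-34,0],"angular":[0.2,-0.5,-26]},{"hand":0,"travel":[-7.1,-37.5,0],"angular":[0.2,-0.5,-29]},{"hand":0,"travel":[-7.7,-40.5,0],"angular":[0.2,-0.5,-32]},{"hand":0,"travel":[-8,-42.5,0],"angular":[0.2,-0.5,-34]},{"hand":0,"travel":[-8.1,-43,0],"angular":[0.2,-0.5,-34]},{"hand":0,"travel":[-8.1,-43,0],"angular":[0.2,-0.5,-34]},{"hand":0,"travel":[-8.1,-43,0],"angular":[0.2,-0.5,-34]}]'
python3 - <<'E'
from h import *
d=save("wrist","w6",None,1.4); st()
for t in ["lamp_grip","lamp_seat","hook_seat","hook_prong"]:
    for r in ctrl.spot_point("wrist",t)[:1]: print(t,np.array(r["at"]),round(r["confidence"],2),1.4*proj(d,r["at"]))
go([604,116,240],7.1)
E
```

```text
clock: 17.0
eef_pos: [602.2, 114.5, 305.0]
tool_rot: [3.14, 0.003, 0.123]
force: [0.1, 0.6, -4.0]
width: 23.1
clk 17.05 pos [602.44 114.13 305.4 ] rpy [179.88   0.13   6.98] F [ 0.45 -0.63 -3.62] w 23.6
lamp_seat [601.6 112.7 289.6] 0.91 [399.12 363.9 ]
hook_seat [655.6 118.8 194.7] 0.74 [504.58 290.73]
hook_prong [ 624.5 -213.9   -0.3] 0.49 [386.75 533.3 ]
travel [ 0.12 -0.1   6.63] ang [ 0.05  0.03 -0.1 ]
```

View pics/w6.png

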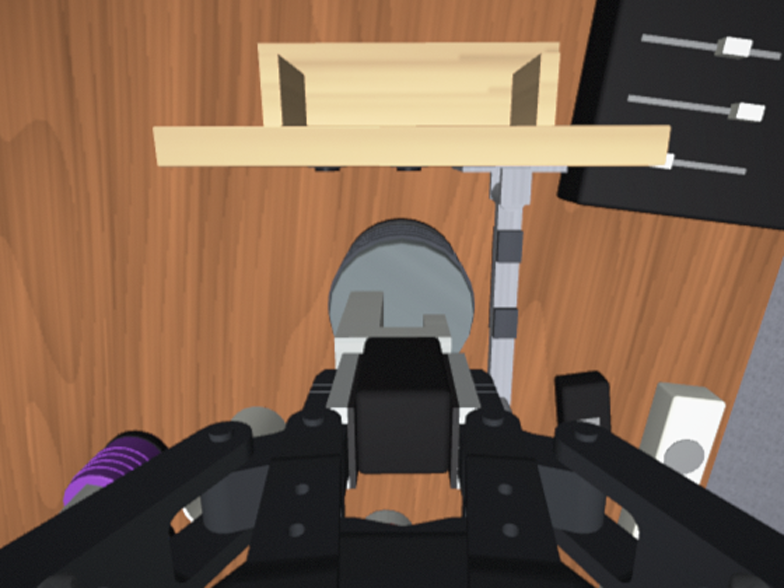

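Lamp held straight. In w6 the blocks have far edges at rows 230 and 308, near col 507. Check the gap again from here.

Run:
```python
from h import *
d=ctrl.get_image("wrist"); st()
g=cv2.cvtColor(d["frame"],cv2.COLOR_RGB2GRAY)
print(g[155:250,363].tolist())
for r in (178,200,230): print(g[r,345:378].tolist())
u=np.array([.1241,-.9923]); 
for r in (230,262,308,338): print(r,onplane(d,(508/1.4,r/1.4),200)[:2])
# post bottom/top bar edges: bar top at seat+10
s=ctrl.read_state(); zb=s["eef_pos"][2]-17.6+10
for p in [(336,338),(336,362),(358,340),(442,340)]: print(p,onplane(d,np.array(p)/1.4,zb))
print(zb)
```

```text
clk 17.3 pos [602.94 115.18 306.36] rpy [179.96   0.02   7.02] F [ 0.53 -0.01 -2.99] w 23.3
[185, 185, 186, 185, 185, 186, 186, 187, 186, 141, 83, 81, 85, 86, 85, 85, 85, 85, 87, 85, 84, 86, 85, 85, 85, 85, 84, 86, 85, 84, 83, 85, 121, 172, 193, 193, 193, 194, 194, 194, 194, 193, 194, 194, 195, 193, 193, 194, 194, 194, 195, 195, 195, 195, 193, 193, 195, 193, 194, 194, 194, 194, 195, 194, 140, 58, 68, 83, 85, 84, 83, 83, 84, 84, 84, 84, 84, 84, 83, 83, 83, 84, 83, 83, 82, 85, 122, 173, 194, 193, 193, 193, 193, 192, 192]
[139, 140, 138, 135, 111, 83, 82, 73, 51, 79, 85, 86, 86, 87, 87, 85, 87, 86, 85, 85, 84, 84, 84, 84, 83, 89, 122, 130, 126, 122, 122, 123, 124]
[127, 127, 131, 113, 82, 81, 113, 178, 192, 191, 189, 185, 188, 190, 191, 188, 187, 189, 193, 194, 192, 191, 190, 145, 121, 120, 122, 123, 123, 122, 119, 117, 117]
[128, 124, 80, 78, 83, 60, 60, 82, 84, 86, 86, 87, 87, 85, 87, 85, 86, 85, 84, 83, 83, 85, 95, 115, 126, 129, 127, 124, 125, 125, 124, 127, 130]
230 [651.74 151.61]
262 [654.65 135.52]
308 [659.01 111.37]
338 [661.98  94.93]
(336, 338) [580.88 123.12 298.76]
(336, 362) [581.59 114.84 298.76]
(358, 340) [587.93 123.29 298.76]
(442, 340) [614.61 126.56 298.76]
298.7588125985782
```

Run:
```python
from h import *
d=ctrl.get_image("wrist"); st()
u=np.array([.1241,-.9923]);x=np.array([-.9923,-.1241])
e=[onplane(d,(363,r),200)[:2] for r in (164.3,187,219.3,241.5)]
print([v.round(1) for v in e],[round((b-e[0])@u,1) for b in e])
c=onplane(d,((351.4+368.0)/2,200),195)[:2]; a=[onplane(d,(k,200),195)[:2] for k in(351.4,368)];print("arm centre",c,np.linalg.norm(a[0]-a[1]))
y=np.mean([e[0]@u+28.5,e[1]@u+12.5,e[2]@u-12.5,e[3]@u-28.5]);print([e[0]@u+28.5,e[1]@u+12.5,e[2]@u-12.5,e[3]@u-28.5])
G=(c@x)*x+y*u; print("gap centre",G)
for k in (48,): go([*(G+k*x),240],7.1); print(G+k*x)
```

```text
clk 17.35 pos [602.94 115.42 306.38] rpy [179.97   0.02   7.04] F [ 0.04 -0.28 -3.87] w 22.8
[array([651.9, 151.9]), array([654.8, 135.9]), array([659.1, 112.2]), array([662.2,  95.2])] [np.float64(0.0), np.float64(16.2), np.float64(40.3), np.float64(57.6)]
arm centre [655.31 125.09] 12.170249279635314
[np.float64(-41.333413197711465), np.float64(-41.12168647230912), np.float64(-42.0420241725583), np.float64(-40.75957379597675)]
gap centre [655.54 123.62]
travel [ 0.52 -0.17  6.64] ang [ 0.03  0.02 -0.06]
[607.91 117.66]
```

```bash
python3 -m creep '[{"hand":0,"travel":[0.5,-0.2,1],"angular":[0,0,0]},{"hand":0,"travel":[0.5,-0.2,3],"angular":[0,0,0]},{"hand":0,"travel":[0.5,-0.2,5],"angular":[0,0,0]},{"hand":0,"travel":[0.5,-0.2,6.3],"angular":[0,0,0]},{"hand":0,"travel":[0.5,-0.2,6.6],"angular":[0,0,0]},{"hand":0,"travel":[0.5,-0.2,6.6],"angular":[0,0,0]},{"hand":0,"travel":[0.5,-0.2,6.6],"angular":[0,0,0]}]'
python3 - <<'E'
from h import *
d=save("side","s7"); st()
cv2.imwrite("pics/s7c.png",cv2.resize(d["frame"][130:290,170:330,::-1],None,fx=3.5,fy=3.5,interpolation=cv2.INTER_CUBIC))
G=np.array([655.4,123.2]);x=np.array([-.9923,-.1241])
for k in (10,5,2,0): go([*(G+k*x),240],7.1)
E
```

```text
clock: 18.05
eef_pos: [608.3, 118.4, 241.2]
tool_rot: [3.141, -0.001, 0.123]
force: [0.2, 0.2, -3.9]
width: 23.5
clk 18.1 pos [608.36 118.34 241.39] rpy [179.99  -0.1    7.04] F [ 0.38  0.04 -5.06] w 23.3
travel [3.73 0.1  0.15] ang [ 0.01 -0.1  -0.06]
travel [4.23 0.09 0.15] ang [ 0.01 -0.1  -0.06]
travel [4.53 0.09 0.15] ang [ 0.01 -0.1  -0.06]
travel [4.73 0.09 0.15] ang [ 0.01 -0.1  -0.06]
```

View pics/s7c.png

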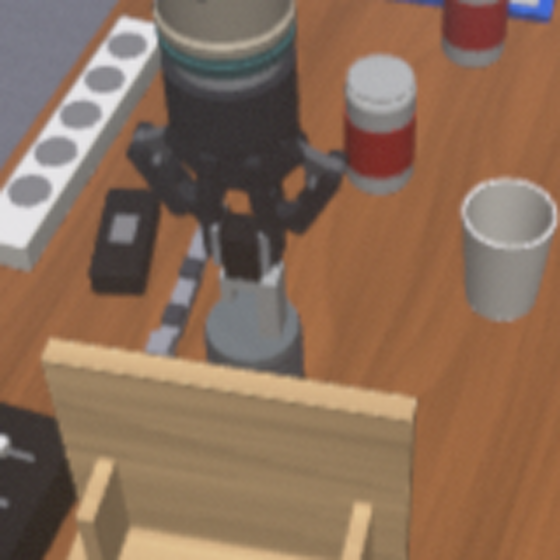

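```bash
python3 -m creep '[{"hand":0,"travel":[0.8,0.05,0.1],"angular":[0,0,0]},{"hand":0,"travel":[1.6,0.1,0.1],"angular":[0,0,0]},{"hand":0,"travel":[2.4,0.1,0.1],"angular":[0,0,0]},{"hand":0,"travel":[3.2,0.1,0.1],"angular":[0,0,0]},{"hand":0,"travel":[3.8,0.1,0.1],"angular":[0,0,0]},{"hand":0,"travel":[4.2,0.1,0.1],"angular":[0,0,0]},{"hand":0,"travel":[4.4,0.1,0.1],"angular":[0,0,0]},{"hand":0,"travel":[4.4,0.1,0.1],"angular":[0,0,0]}]'
python3 -m creep '[{"hand":0,"travel":[0.1,0,0],"angular":[0,0,0]},{"hand":0,"travel":[0.2,0,0],"angular":[0,0,0]}]'
python3 -m creep '[{"hand":0,"travel":[0.1,0,0],"angular":[0,0,0]},{"hand":0,"travel":[0.2,0,0],"angular":[0,0,0]}]'
```

```text
clock: 18.9
eef_pos: [652.2, 122.8, 240.3]
tool_rot: [3.141, -0.001, 0.123]
force: [-1.0, 0.3, -3.7]
width: 23.1
clock: 19.1
eef_pos: [654.0, 123.1, 240.4]
tool_rot: [3.141, -0.001, 0.123]
force: [0.4, -0.9, -3.8]
width: 23.3
clock: 19.3
eef_pos: [656.0, 123.3, 240.5]
tool_rot: [3.141, -0.001, 0.123]
force: [-0.1, 0.0, -3.7]
width: 23.5
```

```bash
python3 -m creep '[{"hand":0,"travel":[0.1,0,0],"angular":[0,0,0]},{"hand":0,"travel":[0.15,0,0],"angular":[0,0,0]}]'
python3 -m creep '[{"hand":0,"travel":[0.1,0,0],"angular":[0,0,0]},{"hand":0,"travel":[0.15,0,0],"angular":[0,0,0]}]'
```

```text
clock: 19.5
eef_pos: [657.4, 123.4, 240.5]
tool_rot: [3.141, -0.001, 0.123]
force: [-0.9, -0.3, -3.0]
width: 23.1
clock: 19.7
eef_pos: [657.7, 123.5, 240.3]
tool_rot: [3.141, 0.002, 0.123]
force: [-3.6, -1.0, -0.7]
width: 23.0
```

Spine contact at x≈657.5, so the centre is x≈655.7, matching the vision. Back off and lower.

```bash
python3 -m creep '[{"hand":0,"travel":[-0.2,0,0],"angular":[0,-0.15,0]},{"hand":0,"travel":[-0.2,0,0],"angular":[0,-0.15,0]},{"hand":0,"travel":[-0.2,0,0.3],"angular":[0,-0.15,0]},{"hand":0,"travel":[-0.2,0,0.6],"angular":[0,-0.15,0]},{"hand":0,"travel":[-0.2,0,0.9],"angular":[0,-0.15,0]},{"hand":0,"travel":[-0.2,0,1.2],"angular":[0,-0.15,0]}]'
python3 -m creep '[{"hand":0,"travel":[0,0,0.2],"angular":[0,0,0]},{"hand":0,"travel":[0,0,0.4],"angular":[0,0,0]},{"hand":0,"travel":[0,0,0.6],"angular":[0,0,0]},{"hand":0,"travel":[0,0,0.7],"angular":[0,0,0]}]'
```

```text
clock: 20.3
eef_pos: [655.7, 123.2, 227.9]
tool_rot: [3.141, 0.005, 0.123]
force: [-0.5, -0.6, -3.9]
width: 23.2
clock: 20.7
eef_pos: [655.6, 123.2, 220.6]
tool_rot: [3.141, 0.005, 0.123]
force: [0.1, -0.7, -5.2]
width: 23.2
```

```bash
python3 -m creep '[{"hand":0,"travel":[0,0,0.1],"angular":[0,0,0]},{"hand":0,"travel":[0,0,0.2],"angular":[0,0,0]}]'
python3 -m creep '[{"hand":0,"travel":[0,0,0.1],"angular":[0,0,0]},{"hand":0,"travel":[0,0,0.2],"angular":[0,0,0]}]'
python3 -m creep '[{"hand":0,"travel":[0,0,0.1],"angular":[0,0,0]},{"hand":0,"travel":[0,0,0.2],"angular":[0,0,0]}]'
```

```text
clock: 20.9
eef_pos: [655.6, 123.2, 218.6]
tool_rot: [3.141, 0.005, 0.123]
force: [-0.8, 0.4, -4.6]
width: 22.7
clock: 21.1
eef_pos: [655.6, 123.2, 216.6]
tool_rot: [3.141, 0.005, 0.123]
force: [0.1, 0.8, -4.4]
width: 23.3
clock: 21.3
eef_pos: [655.6, 123.2, 214.5]
tool_rot: [3.141, 0.005, 0.123]
force: [0.2, 0.0, -4.1]
width: 22.9
```

```bash
python3 -m creep '[{"hand":0,"travel":[0,0,0.05],"angular":[0,0,0]},{"hand":0,"travel":[0,0,0.1],"angular":[0,0,0]}]'
python3 -m creep '[{"hand":0,"travel":[0,0,0.05],"angular":[0,0,0]},{"hand":0,"travel":[0,0,0.1],"angular":[0,0,0]}]'
python3 -m creep '[{"hand":0,"travel":[0,0,0.05],"angular":[0,0,0]},{"hand":0,"travel":[0,0,0.1],"angular":[0,0,0]}]'
```

```text
clock: 21.5
eef_pos: [655.7, 123.2, 213.5]
tool_rot: [3.141, 0.005, 0.123]
force: [-0.1, -0.7, -4.7]
width: 22.8
clock: 21.7
eef_pos: [655.7, 123.2, 212.6]
tool_rot: [3.141, 0.005, 0.123]
force: [-1.4, -0.3, -0.4]
width: 23.1
clock: 21.9
eef_pos: [655.7, 123.2, 212.5]
tool_rot: [3.141, 0.004, 0.123]
force: [-2.9, -1.2, 5.3]
width: 23.2
```

Seated at TCP z 212.6, as predicted (bar on the arm's top, no block contact). Release and check before retreating.

```bash
python3 -m creep '[{"hand":0,"travel":[0,0,0.02],"angular":[0,0,0]},{"hand":0,"travel":[0,0,0.02],"angular":[0,0,0]},{"hand":0.35,"travel":[0,0,0.02],"angular":[0,0,0]},{"hand":0.4,"travel":[0,0,0.02],"angular":[0,0,0]},{"hand":0.5,"travel":[0,0,0],"angular":[0,0,0]},{"hand":0.6,"travel":[0,0,0],"angular":[0,0,0]},{"hand":0.6,"travel":[0,0,0],"angular":[0,0,0]},{"hand":0.6,"travel":[0,0,0],"angular":[0,0,0]}]'
python3 - <<'E'
from h import *
d=save("wrist","w8"); st()
cv2.imwrite("pics/w8c.png",cv2.resize(d["frame"][90:350,150:410,::-1],None,fx=2.2,fy=2.2,interpolation=cv2.INTER_CUBIC))
E
```

```text
clock: 22.7
eef_pos: [655.7, 123.2, 212.5]
tool_rot: [3.141, 0.004, 0.123]
force: [0.2, 0.1, 0.0]
width: 51.1
clk 22.75 pos [655.72 123.23 212.46] rpy [179.95   0.24   7.05] F [-0.79 -0.84  0.01] w 51.0
```

View pics/w8c.png

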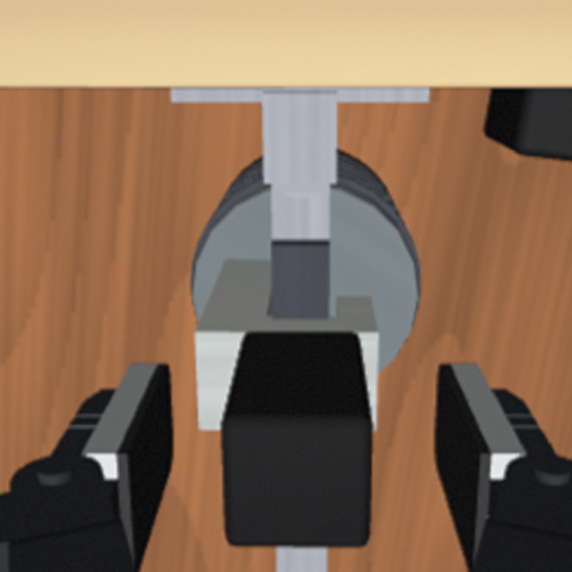

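Hung square on the arm, jaws clear on both sides. Lift straight up and away.

```bash
python3 -m creep '[{"hand":0.6,"travel":[0,0,-1],"angular":[0,0,0]},{"hand":0.6,"travel":[0,0,-3],"angular":[0,0,0]},{"hand":0.6,"travel":[0,0,-6],"angular":[0,0,0]},{"hand":0.6,"travel":[0,0,-10],"angular":[0,0,0]},{"hand":0.6,"travel":[0,0,-14],"angular":[0,0,0]},{"hand":0.6,"travel":[-6,6,-14],"angular":[0,0,0]},{"hand":0.6,"travel":[-10,10,-14],"angular":[0,0,0]},{"hand":0.6,"travel":[-10,10,-14],"angular":[0,0,0]},{"hand":0.6,"travel":[-10,10,-14],"angular":[0,0,0]},{"hand":0.6,"travel":[-10,10,-14],"angular":[0,0,0]},{"hand":0.6,"travel":[-10,10,-14],"angular":[0,0,0]},{"hand":0.6,"travel":[-10,10,-14],"angular":[0,0,0]},{"hand":0.6,"travel":[-10,10,-14],"angular":[0,0,0]}]'
python3 - <<'E'
from h import *
w=save("wrist","w9"); s=save("side","s9"); st()
for c in ["wrist","side"]:
  for t in ["lamp_grip","lamp_seat","hook_seat","hook_prong","hook_hinge"]:
    for r in ctrl.spot_point(c,t)[:3]:
      if r["at"][1]>0: print(c,t,np.array(r["at"]),round(r["confidence"],2))
a=cv2.resize(s["frame"][120:300,150:330],(400,400)); b=cv2.resize(w["frame"],(400,300)); 
cv2.imwrite("pics/f.png",np.hstack([a,np.vstack([b,np.zeros((100,400,3),np.uint8)])])[:,:,::-1])
E
```

```text
clock: 24.05
eef_pos: [569.7, 13.3, 352.9]
tool_rot: [3.141, 0.004, 0.125]
force: [0.6, -0.1, -0.8]
width: 51.3
clk 24.15 pos [569.54  12.8  352.79] rpy [179.97   0.25   7.12] F [-0.39  0.01  0.26] w 50.8
wrist lamp_grip [657.  127.2 230.2] 0.81
wrist lamp_seat [654.  120.7 195.8] 0.69
wrist hook_seat [658.9 119.9 197.7] 0.74
wrist hook_prong [662.   52.6 235.5] 0.83
wrist hook_hinge [653.  171.8 193.6] 0.69
side lamp_grip [653.6 127.8 228.1] 0.62
side lamp_seat [654.6 121.  197.7] 0.64
side hook_seat [653.5 109.4 195.8] 0.46
side hook_seat [652.  123.7 228.9] 0.42
side hook_prong [664.9  53.3 232.3] 0.52
side hook_hinge [647.  170.  193.7] 0.51
```

View pics/f.png

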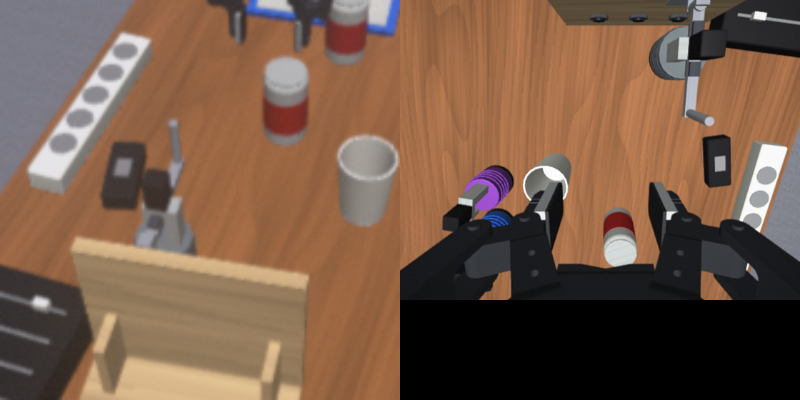

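Run:
```python
from h import *
for c in ["wrist","side","top"]:
  for k in range(4):
    ctrl.get_image(c)
    o=[]
    for t in ["lamp_grip","lamp_seat","lamp_can"]:
      v=[r["at"] for r in ctrl.spot_point(c,t) if r["at"][1]>80 and r["at"][0]>600 and r["at"][1]<150]
      o.append(np.array(v[0]).round(1).tolist() if v else None)
    print(c,o)
# post top-face edges in wrist image for verticality
d=ctrl.get_image("wrist")
f=lambda p:np.array(p,float)
axis=f([655.6,123.2,0]); print("expected top/bottom of post px",proj(d,[655.6,123.2,245]),proj(d,[655.6,123.2,205]),"can bottom",proj(d,[655.6,123.2,74]))
cv2.imwrite("pics/g.png",cv2.resize(d["frame"][20:190,330:500,::-1],None,fx=3.4,fy=3.4,interpolation=cv2.INTER_CUBIC))
```

```text
wrist [[658.4, 121.9, 231.6], [654.7, 121.4, 192.5], None]
wrist [[656.9, 122.9, 231.0], [653.6, 122.4, 195.5], None]
wrist [[658.3, 121.9, 227.4], [651.8, 121.5, 194.5], [654.3, 119.9, 194.1]]
wrist [[655.8, 125.3, 231.3], [652.6, 123.5, 193.7], None]
side [[652.0, 126.1, 227.8], [652.4, 119.9, 198.8], [650.2, 125.4, 109.9]]
side [[655.9, 125.7, 229.3], [655.1, 124.0, 198.2], [648.5, 124.9, 108.2]]
side [[651.3, 128.1, 227.6], [654.3, 120.4, 195.2], [652.8, 121.7, 107.5]]
side [[655.0, 126.3, 229.1], [655.5, 122.8, 196.6], [652.2, 126.0, 107.2]]
top [[657.6, 124.4, 226.0], None, [659.7, 127.4, 112.9]]
top [[658.3, 123.0, 227.2], None, [660.3, 128.1, 112.2]]
top [[658.4, 127.9, 230.0], [653.9, 126.4, 193.5], [659.4, 122.9, 112.1]]
top [[657.2, 124.3, 229.2], [655.8, 122.3, 200.1], [661.5, 127.2, 112.8]]
expected top/bottom of post px [440.45  57.51] [418.91  64.76] can bottom [377.68  78.63]
```

Averaged over several pictures, the grip-to-can offset is about 3 mm over 120 mm, so the lamp is upright (about 0.03 rad). The seat is at z≈195 and 46 mm from the hinge.

```bash
python3 -c "
from cell import ctrl
print(ctrl.finish_job())"
```

```text
the job is handed in; nothing more can be done
None
```

The hook is out on its stop and the lamp hangs on the arm between the saddle blocks, released and upright. The job was handed in at about 25 s; no verdict is reported back.

**Hook:** I caged the prong loosely between the fingers and swung it out until it stalled. The highest force I read there was about 12 N. With the fingers off it, the arm was square to the board, at -82.9° against the board normal's -82.9°.

**Lamp:** I took the grey lamp by its post and left the blue and purple look-alikes alone. I felt for the arm with the clamp's spine at about 3.6 N, backed off to centre, and lowered it. It passed below the block tops without contact and touched down at the predicted height, with a 9–10 N change in force.

**Last checks:**
- **Position along the arm:** the saddle gap is about 46 mm from the hinge, 8 mm off nominal and within the 16 mm allowed.
- **Seating:** the networks put the clamp's underside at about z = 195 (192–200 in single readings), the height of the arm's top.
- **Upright:** averaged over several pictures, the tilt was about 0.03 rad.
- **Gripper:** clear of everything.

**Disagreements:**
- The first single readings suggested about 0.19 rad of tilt; the averages did not bear that out.
- My first board yaw from the side camera was about 2.5° off the wrist-camera value, so I used the wrist value.

I did not measure the other objects again. They looked undisturbed in the last pictures, and nothing on the desk was touched apart from the lamp and hook.

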